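# Re-seat the swapped ink tubs on the shaker and fit its hold-down plate

## Task

The three ink tubs on the shaker stand on the wrong risers: swap them round (there is free bench to set one down on meanwhile), so that each stands upright in the riser that brings its lid level with the other two. Then lower the hold-down plate gently over the spindle until it lies flat on all three lids. Do not tip a tub over, and leave the thinner bottle and the open tub where they stand.

Things in the scene. Friction and masses are not known exactly. Their poses are not given: they have to be found in the camera images.
- tall_tub: closed ink tub, loose, white with runs of ink and a purple lid. 86 mm high (the tallest of the three), widest at the lid's collar, 70 mm across over the top 16 mm; the wall below tapers to a foot 48 mm across. Origin at the centre of the foot, z up. About 0.2 kg; grip it across the collar from above. At the start it stands on a wrong riser.
- mid_tub: closed ink tub, loose, red-brown with an orange-red lid. 66 mm high (the middle one of the three), widest at the lid's collar, 68 mm across over the top 16 mm; the wall below tapers to a foot 40 mm across. Origin at the centre of the foot, z up. About 0.2 kg; grip it across the collar from above. At the start it stands on a wrong riser.
- short_tub: closed ink tub, loose, yellow with a white lid. 53 mm high (the shortest of the three), widest at the lid's collar, 68 mm across over the top 14 mm; the wall below tapers to a foot 40 mm across. Origin at the centre of the foot, z up. About 0.2 kg; grip it across the collar from above. At the start it stands on a wrong riser.
- low_riser: fixed black dish standing on the shaker's platform, one of three that differ only in height: outside 87 mm across at the foot and 79 mm at the rim, hollow 66 mm across with a rim 6 mm above its floor. Its floor is 6 mm above its origin, the centre of its underside, z up. The lowest riser, for the tallest tub (6 + 86 = 92 mm up to the lid).
- mid_riser: fixed black dish standing on the shaker's platform, one of three that differ only in height: outside 87 mm across at the foot and 79 mm at the rim, hollow 66 mm across with a rim 6 mm above its floor. Its floor is 26 mm above its origin, the centre of its underside, z up. The riser of middle height, for the middle tub (26 + 66 = 92 mm up to the lid).
- high_riser: fixed black dish standing on the shaker's platform, one of three that differ only in height: outside 87 mm across at the foot and 79 mm at the rim, hollow 66 mm across with a rim 6 mm above its floor. Its floor is 39 mm above its origin, the centre of its underside, z up. The highest riser, for the shortest tub (39 + 53 = 92 mm up to the lid).
- shaker: fixed bench-top orbital shaker: grey housing 205 x 216 mm, controls on its front (-x); round grey metal platform 228 mm across, top 66 mm above the bench. The risers stand on it 66 mm from the middle, 120 degrees apart, in any order. Steel spindle up from the middle, 12 mm thick, top 211 mm above the bench, last 12 mm tapering to 4 mm. Origin: spindle axis at bench height, z up.
- plate: loose hold-down plate: grey metal disc 188 x 8 mm, black upright hub 34 mm across reaching 48 mm above the underside (root flange 56 mm across, 3 mm high), 20 mm bore right through. Starts flat on the bench, hub up. Origin: centre of underside, z up. 0.35 kg. Pinch the hub from above. On level lids its underside is 158 mm above the bench and the spindle stands 5 mm out of the hub.
- thinner: bystander: white plastic bottle with a red cap, 78 mm across, 178 mm high, standing loose at the edge of the work. Origin at the centre of its foot. Apart from the listed things the bench is free from x = 0.40 to 0.66 m, y = -0.42 to 0.42 m.
- open_tub: bystander: open, empty green tub without a lid, 68 mm across, 85 mm high, standing loose at the edge of the work. Origin at the centre of its foot.
There are look-alikes about, which are no part of the job. What is shaped like the mid_tub but turquoise is not meant.

How it is judged:
By the outcome, as a careful person would: the job done as asked, in the order asked, and still so for the second after the job is handed in, with the robot touching nothing.
It also fails if it takes over 134 s, if anything falls off the work surface, if the arm or the gripper's body presses on something with over 40 N, if the wrist force passes 120 N, or if a joint passes its speed limit or range.

## Robot

A 6-joint arm with a two-finger parallel gripper is mounted at the origin on a cart in front of the work surface, level with it; the furniture and walls round the work are solid. World frame = base frame: x ahead of the robot, y to its left, z up, the work surface at z = 0. Lengths are in m, angles in rad, forces in N, time in s.
With the tool pointing down it reaches from about 0.25 to 0.725 m from the base axis. Payload 4 kg.
Tool frame: the origin (TCP) lies midway between the tips of the shut fingers; the grasp point (between the pads) lies 19 mm behind it; z points along the fingers, y is the line along which they close (so a half turn about z gives the same grasp; the last joint's range is limited). The gripper opens to 85 mm and grips with 20 to 120 N. Pads are 22 mm wide; open, the fingers measure 114 mm over their backs; the gripper's body (76 mm by 85 mm) begins 54 mm behind the grasp point. The pads swing forward as they close: fully open they stand 13 mm farther back than shut.
Start: joints at [-1.113, 0.241, 0.005, 1.335, 0, 1.571], TCP at [0.221, -0.449, 0.231] pointing down, gripper open.
Joint ranges: [-2.72, 2.72], [-1.05, 1.87], [-1.09, 1.28], [-1.99, 2.15], [-1.42, 1.44], [-3.14, 3.14]. Speed limits (rad/s): [2.79, 2.79, 3.14, 3.14, 3.14, 3.14].

## Interface

Orientations are given as a unit quaternion [x, y, z, w].
In Python, from workcell import bot, camera, job_done gives the robot as it stands.
- The arm moves only by the tool carry_out, never from a script. Its argument "plan" is a list of rows, each an object of numbers: "dx", "dy", "dz": the shift along the tool's x, y, z in mm; "twist": the turn about the tool's z in degrees; "fingers": the closure, from -1 (fully open) to 1 (shut). In form: [{"dx": .., "dy": .., "dz": .., "twist": .., "fingers": ..}, ...]. A call has exactly 5 rows; each row is the pose to reach, as a shift and turn from the pose commanded when the call began, along the tool's axes at that moment; what a row does not reach only later rows make up. A row lasts 1/12 s, in which the tool goes at most 41.7 mm and 7.16 degrees, less where a joint would pass 70% of its speed; a pose out of reach is approached as far as the arm can. A call with a gripper value outside its range is refused whole. The fingers move at their own pace and stop on an object; the grip force is fixed at half the most. Time passes only in rows, so rows that repeat a pose let the fingers close, or fill a call up. It gives the time, the measured TCP pose, the force, the opening and the grip force at its end, in the units of the state.
- bot.get_obs(): the state, without advancing time (a new reading comes with each control period).
- camera(name): name is "side" or "top" or "wrist"; returns a dict with "image" (400x640x3 uint8, red, green, blue), "intrinsics" (3x3 intrinsics, pixels), "eye" and "attitude" of the camera in the world. Camera axes: x right, y down, z forward; pixel columns grow to the right and rows downward; lengths in m; the calibration is good to about 2 mm. The wrist camera is an equidistant fisheye: a pixel r from the principal point sees the ray r / f radians off the axis. A picture is of the moment at which its call begins. There is no depth.
- job_done(): hands the job in; it is judged then, once.
The state is a dict: "clock": time; "joint_pos": joint angles; "joint_vel": joint speeds; "tau": joint torques, N m; "eef_pos": TCP position; "tool_rot": TCP orientation; "ft_force": force on the tool from outside, world axes, zero at the start; "ft_torque": the same for the moment, N m; "grip_width": finger opening in m; "grasp_force": force on a finger pad.
Only numpy, scipy, OpenCV 4.12 (cv2) and the standard library are available. Lean on these libraries where they do the work, as an engineer would, in place of code of your own. Each camera call takes 0.05 s, during which the arm holds its last target. There are 200 camera calls.

## Working session

There is one attempt and no reset: what is moved stays moved. The work goes in short steps, Python scripts to look and compute and a tool call to move; the robot and the scene stay as the last step left them, time stands still between calls to the robot, and variables do not carry over. Pictures are saved under pics/ and viewed, at most 14 in all, crops included, and the job is handed in when it is done.

Besides the shell and the picture viewer there is one more tool, called after ">>>" by a JSON object that holds its "op" and its "data". carry_out: Moves the arm, as the interface text tells. Its arguments: {"type":"object","properties":{"plan":{"type":"array","items":{"type":"object","properties":{"dx":{"type":"number"},"dy":{"type":"number"},"dz":{"type":"number"},"twist":{"type":"number"},"fingers":{"type":"number"}}}}},"required":["plan"]}

```bash
mkdir -p pics; ls
cat > h.py <<'E'
import numpy as np, cv2
from workcell import bot, camera, job_done
from scipy.spatial.transform import Rotation as R
def snap(n,f):
    c=camera(n); cv2.imwrite(f'pics/{f}.png',c['image'][:,:,::-1]); np.save(f'pics/{f}.npy',c,allow_pickle=True); return c
def load(f): return np.load(f'pics/{f}.npy',allow_pickle=True).item()
def rot(c):
    a=np.array(c['attitude'],float); return a if a.shape==(3,3) else R.from_quat(a).as_matrix()
def ray(c,u,v,fish=False):
    K=np.array(c['intrinsics']); x=(u-K[0,2])/K[0,0]; y=(v-K[1,2])/K[1,1]
    if fish:
        r=np.hypot(x,y); d=np.array([x/r*np.sin(r),y/r*np.sin(r),np.cos(r)]) if r>1e-9 else np.array([0,0,1.])
    else: d=np.array([x,y,1.])
    return np.array(c['eye']),rot(c)@d
def onz(c,u,v,z,fish=False):
    e,d=ray(c,u,v,fish); return e+d*(z-e[2])/d[2]
def proj(c,p):
    q=rot(c).T@(np.array(p)-c['eye']); K=np.array(c['intrinsics']); return (K@(q/q[2]))[:2]
E
python3 - <<'E'
from h import *
for n in ('top','side'):
    c=snap(n,n+'0'); print(n,c['intrinsics'],c['eye'],c['attitude'])
print(bot.get_obs())
E
```

```text
pics
top [[493.60617964   0.         320.47902769]
 [  0.         493.60617964 188.63945369]
 [  0.           0.           1.        ]] [-0.42703675 -0.08521859  1.42189855] [ 0.6887696  -0.65804319  0.21435431 -0.2159348 ]
side [[399.54253341   0.         326.15685935]
 [  0.         399.54253341 195.94053471]
 [  0.           0.           1.        ]] [ 0.50791561 -1.18750624  0.79388516] [ 8.72489602e-01 -5.06428607e-04 -6.02226022e-03 -4.88595302e-01]
{'clock': 0.1, 'joint_pos': array([-1.11297835e+00,  2.41346162e-01,  3.87926116e-03,  1.33518960e+00,
        3.30769753e-05,  1.57084281e+00]), 'joint_vel': array([ 0.00022532, -0.00182072,  0.00229883,  0.00038615, -0.0016856 ,
        0.00076325]), 'tau': array([ 2.21805785e-04, -3.73137403e+01,  2.53009665e+01,  1.08523102e-02,
        4.25696317e-05, -1.16744945e-05]), 'eef_pos': array([ 0.22076109, -0.44801023,  0.23050546]), 'tool_rot': array([ 9.73919397e-01,  2.26892360e-01, -1.94964624e-04, -9.09572526e-04]), 'ft_force': array([ 0.52928715, -1.13902899,  0.43934636]), 'ft_torque': array([0.04589951, 0.04274305, 0.0149107 ]), 'grasp_force': 0.0, 'grip_width': 0.08536131165655722}
```

View pics/top0.png

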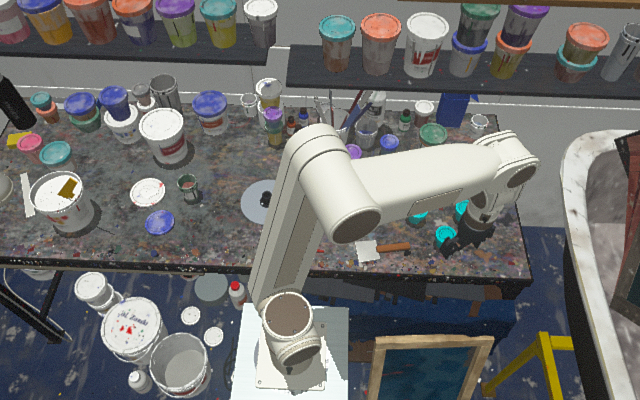

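View pics/side0.png

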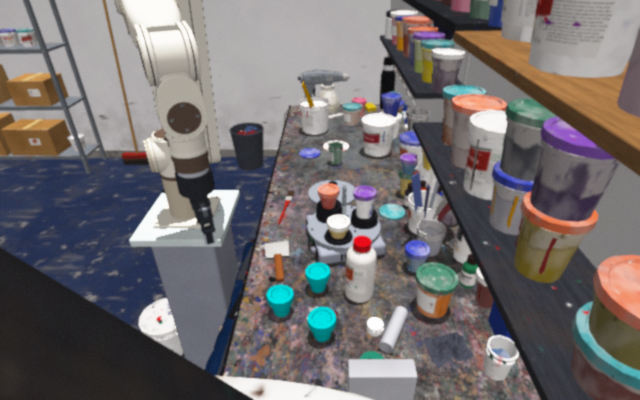

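The top view has the shaker hidden behind the arm, with the plate at about (262,200). The side view shows the shaker at about (345,225) with lids orange (329,190), purple (364,192) and white (339,222). The turquoise look-alikes are at (280,300), (317,278) and (321,323), and the thinner bottle is at (360,270). I'll enlarge the side view to confirm.

Run:
```python
from h import *
im=cv2.imread('pics/side0.png')[150:290,250:440]
cv2.imwrite('pics/side0c.png',cv2.resize(im,None,fx=4,fy=4,interpolation=cv2.INTER_CUBIC))
c=load('side0')
for n,u,v,z in (('orange',329,188,.16),('purple',364,192,.18),('white',339,222,.16),('plate',330,190,0.02)): print(n,onz(c,u,v,z))
print(onz(load('top0'),262,200,0.0))
```

```text
orange [ 0.50445056 -0.10554205  0.16      ]
purple [ 0.60893134 -0.16471581  0.18      ]
white [ 0.53168137 -0.29035875  0.16      ]
plate [0.5074678  0.11834267 0.02      ]
[0.5256152  0.14237716 0.        ]
```

View pics/side0c.png

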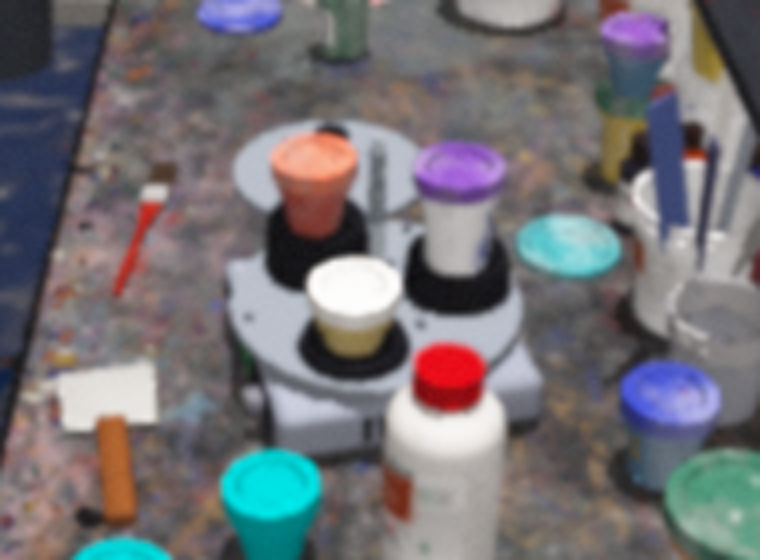

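The crop confirms orange (mid) on the highest riser, purple (tall) on the middle one and white (short) on the lowest. The plate lies behind them at crop (325,165), and the spindle shows at crop (377,200). Next I'll move the wrist above the shaker.

>>> {"op": "carry_out", "data": {"plan": [{"dx":26,"dy":-10,"dz":-30,"twist":5,"fingers":-1},{"dx":60,"dy":-22,"dz":-55,"twist":10,"fingers":-1},{"dx":95,"dy":-35,"dz":-75,"twist":15,"fingers":-1},{"dx":130,"dy":-48,"dz":-85,"twist":20,"fingers":-1},{"dx":165,"dy":-62,"dz":-95,"twist":26.2,"fingers":-1}]}}

```text
clock: 0.52
eef_pos: [0.3421, -0.3196, 0.3272]
tool_rot: [1.0, -0.001, 0.001, 0.0]
ft_force: [0.3, 0.0, -0.8]
grip_width: 0.0851
grasp_force: 0.0
```

>>> {"op": "carry_out", "data": {"plan": [{"dx":25,"dy":-30,"dz":-14,"twist":0,"fingers":-1},{"dx":50,"dy":-60,"dz":-28,"twist":0,"fingers":-1},{"dx":75,"dy":-90,"dz":-42,"twist":0,"fingers":-1},{"dx":100,"dy":-120,"dz":-56,"twist":0,"fingers":-1},{"dx":125,"dy":-150,"dz":-70,"twist":0,"fingers":-1}]}}

```text
clock: 0.93
eef_pos: [0.4661, -0.1685, 0.3964]
tool_rot: [1.0, 0.002, -0.0, -0.0]
ft_force: [0.9, -0.8, 1.0]
grip_width: 0.0857
grasp_force: 0.0
```

Run:
```python
from h import *
c=snap('wrist','w1'); print(c['intrinsics'],c['eye'],rot(c))
o=bot.get_obs();print(o['joint_pos'],o['eef_pos'])
```

```text
[[309.70691629   0.         321.24840479]
 [  0.         309.70691629 198.85928882]
 [  0.           0.           1.        ]] [ 0.54801234 -0.16744581  0.53942185] [[ 3.52955544e-03 -9.48102143e-01 -3.17946330e-01]
 [-9.99993719e-01 -3.44898362e-03 -8.16315478e-04]
 [-3.22641231e-04  3.17947215e-01 -9.48108361e-01]]
[-0.33742501  0.23287685  0.42460708  1.75832615  0.005414    2.7935709 ] [ 0.47069523 -0.16339847  0.39822983]
```

View pics/w1.png

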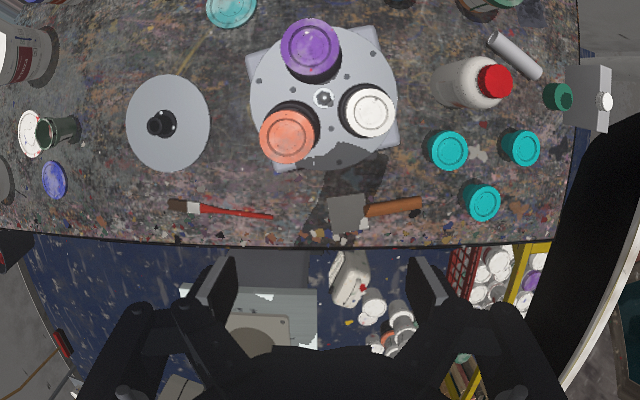

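The wrist view shows purple lid (310,47), orange (288,135), white (368,112), spindle tip (323,98), plate with hub (162,124), thinner (485,82), and three turquoise look-alikes at right (448,150), (521,148), (481,202). The open green tub at (55,132) is on the left. There is only one orange-red-lidded tub on the bench, one purple and one white on the shaker, and those are the ones meant. The crop above already confirmed them.

```bash
cat >> h.py <<'E'
def circ(P):
    A=np.c_[2*P,np.ones(len(P))]; s=np.linalg.lstsq(A,(P**2).sum(1),rcond=None)[0]
    return s[:2],np.sqrt(s[2]+s[:2]@s[:2])
def lid(c,col,z,near,fish=True,r=45):
    hsv=cv2.cvtColor(c['image'],cv2.COLOR_RGB2HSV); H,S,V=[hsv[...,i].astype(int) for i in range(3)]
    m={'purple':(H>125)&(H<145)&(S>90)&(V>80),'orange':((H<12)|(H>175))&(S>90)&(V>150),'white':(S<40)&(V>185),'grey':(S<45)&(V>120)&(V<200)}[col]
    yy,xx=np.mgrid[:400,:640]; m&=np.hypot(xx-near[0],yy-near[1])<r
    m=cv2.morphologyEx(m.astype(np.uint8),cv2.MORPH_OPEN,np.ones((3,3)))
    cn=max(cv2.findContours(m,cv2.RETR_EXTERNAL,cv2.CHAIN_APPROX_NONE)[0],key=cv2.contourArea)
    h=cv2.convexHull(cn)[:,0]
    P=np.array([onz(c,u,v,z,fish)[:2] for u,v in h])
    ctr,rad=circ(P)
    for _ in range(3):
        e=np.abs(np.hypot(*(P-ctr).T)-rad); k=e<max(.003,np.median(e)*2); ctr,rad=circ(P[k])
    return ctr.round(4),round(rad*2e3,1),cv2.boundingRect(cn)
E
python3 - <<'E'
from h import *
c=load('w1')
for n,z,p in (('purple',.178,(310,42)),('orange',.171,(288,135)),('white',.125,(368,112)),('grey',.008,(168,122))):
    print(n,lid(c,n,z,p,r=45 if n!='grey' else 60))
print('spindle',onz(c,323,97,.211,True),'hub',onz(c,162,124,.048,True),'thin',onz(c,493,82,.178,True))
for u,v in ((448,148),(521,146),(481,200)): print(onz(c,u,v,.066,True))
print('edges',onz(c,40,230,0,True),onz(c,560,230,0,True), onz(c,35,135,.085,True))
E
```

```text
purple (array([ 0.6101, -0.1535]), np.float64(67.3), (281, 19, 58, 54))
orange (array([ 0.5028, -0.125 ]), np.float64(65.5), (259, 110, 55, 54))
white (array([ 0.5308, -0.233 ]), np.float64(65.7), (346, 89, 49, 48))
grey (array([0.5163, 0.1246]), np.float64(186.5), (125, 74, 85, 99))
spindle [ 0.54976861 -0.16915783  0.211     ] hub [0.51831746 0.10711557 0.048     ] thin [ 0.58367086 -0.3846832   0.178     ]
[ 0.47740405 -0.37406399  0.066     ]
[ 0.48992642 -0.52356449  0.066     ]
[ 0.38814755 -0.45132189  0.066     ]
edges [0.2743794  0.60189399 0.        ] [ 0.28946497 -0.74798623  0.        ] [0.53238803 0.42301624 0.085     ]
```

>>> {"op": "carry_out", "data": {"plan": [{"dx":20,"dy":-2,"dz":10,"twist":-3,"fingers":-1},{"dx":50,"dy":-5,"dz":30,"twist":-6,"fingers":-1},{"dx":80,"dy":-8,"dz":55,"twist":-10,"fingers":-1},{"dx":100,"dy":-11,"dz":80,"twist":-15,"fingers":-1},{"dx":100,"dy":-11,"dz":80,"twist":-15,"fingers":-1}]}}

```text
clock: 1.4
eef_pos: [0.5661, -0.1576, 0.3078]
tool_rot: [0.991, 0.135, -0.005, -0.003]
ft_force: [-1.0, 0.8, -2.5]
grip_width: 0.0857
grasp_force: 0.0
```

>>> {"op": "carry_out", "data": {"plan": [{"dx":15,"dy":2,"dz":20,"twist":0,"fingers":-1},{"dx":30,"dy":4.5,"dz":45,"twist":0,"fingers":-1},{"dx":43.5,"dy":6.5,"dz":70,"twist":0,"fingers":-1},{"dx":43.5,"dy":6.5,"dz":80,"twist":0,"fingers":-1},{"dx":43.5,"dy":6.5,"dz":80,"twist":0,"fingers":-1}]}}

```text
clock: 1.82
eef_pos: [0.6068, -0.1536, 0.2323]
tool_rot: [0.991, 0.132, -0.004, -0.001]
ft_force: [-0.9, 0.2, -0.8]
grip_width: 0.0855
grasp_force: 0.0
```

Run:
```python
from h import *
c=snap('wrist','w2'); o=bot.get_obs();print(o['joint_pos'],o['eef_pos'],R.from_quat(o['tool_rot']).as_matrix()[:,0],c['eye'])
```

```text
[-2.48042503e-01  5.04062855e-01  3.99461766e-01  1.47047118e+00
 -2.12830378e-04  2.62888070e+00] [ 0.60742807 -0.15390255  0.23484077] [ 0.96517087  0.26159229 -0.00383052] [ 0.68697566 -0.13161608  0.37475394]
```

View pics/w2.png

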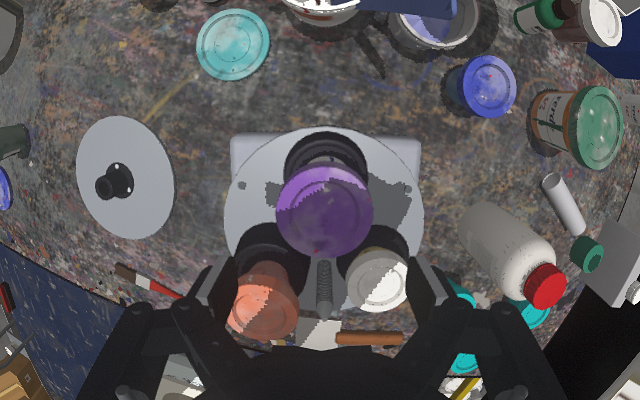

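The lid (324,212) is centred between the fingertips (215..430), and the spindle is at (323,290).

Run:
```python
from h import *
c=load('w2')
print(lid(c,'purple',.178,(324,212),r=60),lid(c,'grey',.008,(125,178),r=75))
print('spindle',onz(c,324,265,.211,True),'hubtop',onz(c,105,187,.048,True),'brush',onz(c,120,268,0,True),onz(load('w1'),180,205,0,True),onz(load('w1'),270,216,0,True))
```

```text
(array([ 0.6113, -0.1528]), np.float64(67.5), (276, 166, 96, 91)) (array([0.5167, 0.1246]), np.float64(186.5), (76, 115, 98, 128))
spindle [ 0.59175533 -0.15854851  0.211     ] hubtop [0.51929016 0.12105248 0.048     ] brush [0.35446418 0.13135137 0.        ] [0.35320107 0.11324599 0.        ] [ 0.33256985 -0.07109568  0.        ]
```

>>> {"op": "carry_out", "data": {"plan": [{"dx":1.4,"dy":-0.3,"dz":20,"twist":0,"fingers":-1},{"dx":1.4,"dy":-0.3,"dz":45,"twist":0,"fingers":-1},{"dx":1.4,"dy":-0.3,"dz":70,"twist":0,"fingers":-1},{"dx":1.4,"dy":-0.3,"dz":85,"twist":0,"fingers":-1},{"dx":1.4,"dy":-0.3,"dz":91,"twist":0,"fingers":-1}]}}

```text
clock: 2.28
eef_pos: [0.6089, -0.1535, 0.1448]
tool_rot: [0.991, 0.132, -0.001, -0.0]
ft_force: [-1.1, 0.6, -1.0]
grip_width: 0.0852
grasp_force: 0.0
```

>>> {"op": "carry_out", "data": {"plan": [{"dx":0,"dy":0,"dz":0,"twist":0,"fingers":-1},{"dx":0,"dy":0,"dz":0,"twist":0,"fingers":1},{"dx":0,"dy":0,"dz":0,"twist":0,"fingers":1},{"dx":0,"dy":0,"dz":0,"twist":0,"fingers":1},{"dx":0,"dy":0,"dz":0,"twist":0,"fingers":1}]}}

```text
clock: 2.7
eef_pos: [0.6121, -0.1538, 0.1483]
tool_rot: [0.991, 0.132, 0.003, 0.001]
ft_force: [-0.2, 0.1, 7.5]
grip_width: 0.0673
grasp_force: 68.4
```

>>> {"op": "carry_out", "data": {"plan": [{"dx":0,"dy":0,"dz":-5,"twist":0,"fingers":1},{"dx":0,"dy":0,"dz":-15,"twist":0,"fingers":1},{"dx":0,"dy":0,"dz":-35,"twist":0,"fingers":1},{"dx":0,"dy":0,"dz":-55,"twist":0,"fingers":1},{"dx":0,"dy":0,"dz":-70,"twist":0,"fingers":1}]}}

```text
clock: 3.12
eef_pos: [0.6104, -0.1532, 0.2169]
tool_rot: [0.991, 0.132, 0.0, 0.0]
ft_force: [1.0, -0.2, -2.8]
grip_width: 0.0676
grasp_force: 68.0
```

>>> {"op": "carry_out", "data": {"plan": [{"dx":3,"dy":-11,"dz":0,"twist":0,"fingers":1},{"dx":11,"dy":-40,"dz":0,"twist":0,"fingers":1},{"dx":20,"dy":-75,"dz":0,"twist":0,"fingers":1},{"dx":30,"dy":-112,"dz":0,"twist":0,"fingers":1},{"dx":38.8,"dy":-145,"dz":0,"twist":0,"fingers":1}]}}

```text
clock: 3.53
eef_pos: [0.6086, -0.0005, 0.2139]
tool_rot: [0.991, 0.132, -0.001, -0.001]
ft_force: [-0.1, -0.7, -3.0]
grip_width: 0.0671
grasp_force: 68.1
```

>>> {"op": "carry_out", "data": {"plan": [{"dx":-19,"dy":-5,"dz":5,"twist":0,"fingers":1},{"dx":-57,"dy":-15,"dz":20,"twist":0,"fingers":1},{"dx":-95,"dy":-25,"dz":40,"twist":0,"fingers":1},{"dx":-133,"dy":-36,"dz":60,"twist":0,"fingers":1},{"dx":-160,"dy":-43,"dz":80,"twist":0,"fingers":1}]}}

```text
clock: 3.95
eef_pos: [0.4409, -0.0025, 0.1339]
tool_rot: [0.991, 0.133, -0.001, -0.0]
ft_force: [0.5, 0.1, -2.2]
grip_width: 0.0674
grasp_force: 68.3
```

>>> {"op": "carry_out", "data": {"plan": [{"dx":-15,"dy":-4,"dz":15,"twist":0,"fingers":1},{"dx":-23.5,"dy":-6.2,"dz":35,"twist":0,"fingers":1},{"dx":-23.5,"dy":-6.2,"dz":50,"twist":0,"fingers":1},{"dx":-23.5,"dy":-6.2,"dz":60,"twist":0,"fingers":1},{"dx":-23.5,"dy":-6.2,"dz":60,"twist":0,"fingers":1}]}}

```text
clock: 4.37
eef_pos: [0.4166, -0.003, 0.0727]
tool_rot: [0.991, 0.133, -0.003, -0.001]
ft_force: [-0.4, 0.1, -2.6]
grip_width: 0.0672
grasp_force: 68.3
```

>>> {"op": "carry_out", "data": {"plan": [{"dx":0,"dy":0,"dz":5,"twist":0,"fingers":1},{"dx":0,"dy":0,"dz":9,"twist":0,"fingers":1},{"dx":0,"dy":0,"dz":12,"twist":0,"fingers":1},{"dx":0,"dy":0,"dz":14,"twist":0,"fingers":1},{"dx":0,"dy":0,"dz":16,"twist":0,"fingers":1}]}}

```text
clock: 4.78
eef_pos: [0.4201, -0.0037, 0.0591]
tool_rot: [0.991, 0.132, 0.0, -0.0]
ft_force: [-0.6, 0.7, -3.3]
grip_width: 0.0672
grasp_force: 68.3
```

Run:
```python
from h import *
o=bot.get_obs();print(o['eef_pos'],o['ft_force'])
snap('side','s1'); im=load('s1')['image'][:,:,::-1][110:260,230:420]
cv2.imwrite('pics/s1c.png',cv2.resize(im,None,fx=4,fy=4,interpolation=cv2.INTER_CUBIC))
```

```text
[ 0.42007859 -0.00368611  0.05909041] [-0.59600544  0.67714065 -3.3151585 ]
```

View pics/s1c.png

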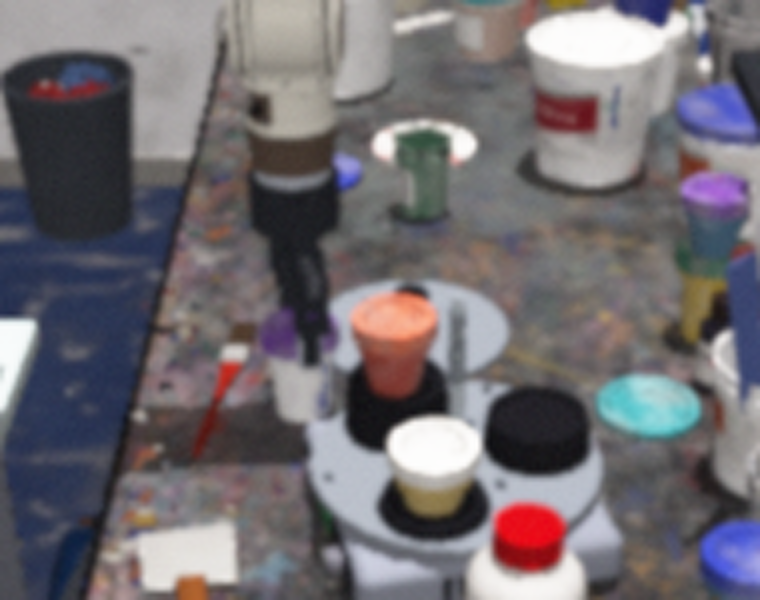

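The tall tub hangs upright just above the bench at crop (300,370), and the mid riser at crop (537,430) is empty. I'll lower it the last few mm.

>>> {"op": "carry_out", "data": {"plan": [{"dx":0,"dy":0,"dz":1,"twist":0,"fingers":1},{"dx":0,"dy":0,"dz":2,"twist":0,"fingers":1},{"dx":0,"dy":0,"dz":3,"twist":0,"fingers":1},{"dx":0,"dy":0,"dz":4,"twist":0,"fingers":1},{"dx":0,"dy":0,"dz":4.5,"twist":0,"fingers":1}]}}

```text
clock: 5.25
eef_pos: [0.4207, -0.0036, 0.0562]
tool_rot: [0.991, 0.132, 0.001, -0.0]
ft_force: [-4.4, -0.3, 16.0]
grip_width: 0.0673
grasp_force: 69.9
```

>>> {"op": "carry_out", "data": {"plan": [{"dx":0,"dy":0,"dz":-2,"twist":0,"fingers":1},{"dx":0,"dy":0,"dz":-2,"twist":0,"fingers":-1},{"dx":0,"dy":0,"dz":-2,"twist":0,"fingers":-1},{"dx":0,"dy":0,"dz":-2,"twist":0,"fingers":-1},{"dx":0,"dy":0,"dz":-2,"twist":0,"fingers":-1}]}}

```text
clock: 5.67
eef_pos: [0.4199, -0.0037, 0.0565]
tool_rot: [0.991, 0.132, 0.0, 0.0]
ft_force: [0.3, -0.5, 0.6]
grip_width: 0.0857
grasp_force: 0.0
```

>>> {"op": "carry_out", "data": {"plan": [{"dx":0,"dy":0,"dz":-3,"twist":0,"fingers":-1},{"dx":0,"dy":0,"dz":-25,"twist":0,"fingers":-1},{"dx":0,"dy":0,"dz":-65,"twist":0,"fingers":-1},{"dx":0,"dy":0,"dz":-105,"twist":0,"fingers":-1},{"dx":0,"dy":0,"dz":-144,"twist":0,"fingers":-1}]}}

```text
clock: 6.08
eef_pos: [0.4191, -0.0037, 0.2022]
tool_rot: [0.991, 0.132, -0.001, -0.0]
ft_force: [1.7, 0.0, 0.3]
grip_width: 0.0855
grasp_force: 0.0
```

>>> {"op": "carry_out", "data": {"plan": [{"dx":8,"dy":24,"dz":-10,"twist":0,"fingers":-1},{"dx":18,"dy":55,"dz":-14,"twist":0,"fingers":-1},{"dx":30,"dy":90,"dz":-14,"twist":0,"fingers":-1},{"dx":41,"dy":122,"dz":-14,"twist":0,"fingers":-1},{"dx":47.1,"dy":138.9,"dz":-14,"twist":0,"fingers":-1}]}}

```text
clock: 6.5
eef_pos: [0.5035, -0.1283, 0.2148]
tool_rot: [0.991, 0.131, 0.001, 0.001]
ft_force: [1.3, 0.1, 0.7]
grip_width: 0.0852
grasp_force: 0.0
```

Run:
```python
from h import *
c=snap('wrist','w3'); o=bot.get_obs();print(o['eef_pos'])
cv2.imwrite('pics/w3.png',c['image'][:,:,::-1])
try: print(lid(c,'orange',.171,(324,230),r=80))
except Exception as e: print(e)
```

```text
[ 0.50464132 -0.1298433   0.2143086 ]
(array([ 0.5063, -0.122 ]), np.float64(57.8), (269, 179, 74, 38))
```

View pics/w3.png

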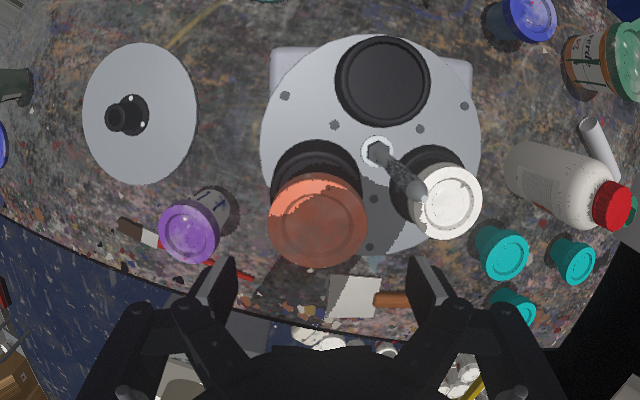

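The mid tub lid is at (318,220) between the fingers. The empty mid riser is at (383,80), the spindle foot at (377,150) and the purple tub stands at (190,232).

Run:
```python
from h import *
c=load('w3')
hsv=cv2.cvtColor(c['image'],cv2.COLOR_RGB2HSV).astype(int);H,S,V=[hsv[...,i] for i in range(3)]
def fit(m,near,r,z):
    yy,xx=np.mgrid[:400,:640]; m=m&(np.hypot(xx-near[0],yy-near[1])<r)
    m=cv2.morphologyEx(m.astype(np.uint8),cv2.MORPH_OPEN,np.ones((3,3)))
    cn=max(cv2.findContours(m,0,1)[0],key=cv2.contourArea); h=cv2.convexHull(cn)[:,0]
    P=np.array([onz(c,u,v,z,True)[:2] for u,v in h]); print(circ(P),cv2.boundingRect(cn))
fit(((H<12)|(H>172))&(S>80)&(V>60),(318,220),62,.171)
fit((V<45),(383,80),60,.09)
print(lid(c,'white',.125,(447,200)),lid(c,'purple',.086,(188,235)))
print('sp foot',onz(c,377,150,.066,True),'tip',onz(c,418,190,.211,True), lid(c,'grey',.008,(140,113),r=80),onz(c,115,117,.048,True))
```

```text
(array([ 0.50505544, -0.12406038]), np.float64(0.03365771234021273)) (267, 172, 101, 96)
(array([ 0.615692  , -0.12081801]), np.float64(0.010457063490506862)) (336, 54, 11, 22)
(array([ 0.5309, -0.2321]), np.float64(65.5), (420, 167, 62, 73)) (array([ 0.4198, -0.004 ]), np.float64(66.5), (158, 207, 58, 56))
sp foot [ 0.55028602 -0.1707028   0.066     ] tip [ 0.55260381 -0.16563918  0.211     ] (array([0.5162, 0.1244]), np.float64(186.4), (82, 43, 115, 144)) [0.51717245 0.12294298 0.048     ]
```

>>> {"op": "carry_out", "data": {"plan": [{"dx":1.2,"dy":0,"dz":15,"twist":0,"fingers":-1},{"dx":1.2,"dy":0,"dz":35,"twist":0,"fingers":-1},{"dx":1.2,"dy":0,"dz":55,"twist":0,"fingers":-1},{"dx":1.2,"dy":0,"dz":70,"twist":0,"fingers":-1},{"dx":1.2,"dy":0,"dz":75,"twist":0,"fingers":-1}]}}

```text
clock: 6.97
eef_pos: [0.5008, -0.1245, 0.1369]
tool_rot: [0.991, 0.132, -0.002, -0.001]
ft_force: [-0.4, 0.4, -0.3]
grip_width: 0.0857
grasp_force: 0.0
```

>>> {"op": "carry_out", "data": {"plan": [{"dx":0,"dy":0,"dz":0,"twist":0,"fingers":-1},{"dx":0,"dy":0,"dz":0,"twist":0,"fingers":1},{"dx":0,"dy":0,"dz":0,"twist":0,"fingers":1},{"dx":0,"dy":0,"dz":0,"twist":0,"fingers":1},{"dx":0,"dy":0,"dz":0,"twist":0,"fingers":1}]}}

```text
clock: 7.38
eef_pos: [0.5041, -0.1253, 0.1412]
tool_rot: [0.991, 0.132, 0.002, 0.001]
ft_force: [0.6, 0.4, 3.8]
grip_width: 0.0654
grasp_force: 66.9
```

>>> {"op": "carry_out", "data": {"plan": [{"dx":0,"dy":0,"dz":-5,"twist":0,"fingers":1},{"dx":0,"dy":0,"dz":-15,"twist":0,"fingers":1},{"dx":0,"dy":0,"dz":-35,"twist":0,"fingers":1},{"dx":0,"dy":0,"dz":-55,"twist":0,"fingers":1},{"dx":0,"dy":0,"dz":-70,"twist":0,"fingers":1}]}}

```text
clock: 7.8
eef_pos: [0.5029, -0.1252, 0.2115]
tool_rot: [0.991, 0.132, 0.0, 0.0]
ft_force: [0.5, -0.8, -2.0]
grip_width: 0.0653
grasp_force: 67.0
```

>>> {"op": "carry_out", "data": {"plan": [{"dx":0,"dy":-25,"dz":0,"twist":0,"fingers":1},{"dx":0,"dy":-50,"dz":0,"twist":0,"fingers":1},{"dx":30,"dy":-50,"dz":0,"twist":0,"fingers":1},{"dx":65,"dy":-50,"dz":0,"twist":0,"fingers":1},{"dx":98.4,"dy":-50,"dz":0,"twist":0,"fingers":1}]}}

```text
clock: 8.22
eef_pos: [0.585, -0.0503, 0.2105]
tool_rot: [0.991, 0.132, 0.0, 0.0]
ft_force: [1.5, -0.1, -1.4]
grip_width: 0.0654
grasp_force: 67.2
```

>>> {"op": "carry_out", "data": {"plan": [{"dx":0,"dy":20,"dz":0,"twist":0,"fingers":1},{"dx":0,"dy":50,"dz":0,"twist":0,"fingers":1},{"dx":0,"dy":85,"dz":10,"twist":0,"fingers":1},{"dx":0,"dy":105.9,"dz":30,"twist":0,"fingers":1},{"dx":0,"dy":105.9,"dz":50,"twist":0,"fingers":1}]}}

```text
clock: 8.63
eef_pos: [0.6139, -0.1581, 0.1598]
tool_rot: [0.992, 0.13, 0.001, 0.002]
ft_force: [-0.2, 0.6, -2.8]
grip_width: 0.0655
grasp_force: 67.4
```

>>> {"op": "carry_out", "data": {"plan": [{"dx":0,"dy":0,"dz":10,"twist":0,"fingers":1},{"dx":0,"dy":0,"dz":20,"twist":0,"fingers":1},{"dx":0,"dy":0,"dz":26,"twist":0,"fingers":1},{"dx":0,"dy":0,"dz":28,"twist":0,"fingers":1},{"dx":0,"dy":0,"dz":30,"twist":0,"fingers":1}]}}

```text
clock: 9.05
eef_pos: [0.6127, -0.1525, 0.1302]
tool_rot: [0.991, 0.133, 0.0, 0.0]
ft_force: [0.3, 0.3, -1.1]
grip_width: 0.0652
grasp_force: 67.4
```

>>> {"op": "carry_out", "data": {"plan": [{"dx":0,"dy":0,"dz":0.5,"twist":0,"fingers":1},{"dx":0,"dy":0,"dz":1,"twist":0,"fingers":1},{"dx":0,"dy":0,"dz":1.5,"twist":0,"fingers":1},{"dx":0,"dy":0,"dz":2,"twist":0,"fingers":1},{"dx":0,"dy":0,"dz":2,"twist":0,"fingers":1}]}}

```text
clock: 9.47
eef_pos: [0.6128, -0.1532, 0.1283]
tool_rot: [0.991, 0.132, 0.001, 0.0]
ft_force: [0.0, -0.2, 0.2]
grip_width: 0.0654
grasp_force: 67.7
```

>>> {"op": "carry_out", "data": {"plan": [{"dx":0,"dy":0,"dz":0.5,"twist":0,"fingers":1},{"dx":0,"dy":0,"dz":1,"twist":0,"fingers":1},{"dx":0,"dy":0,"dz":1.5,"twist":0,"fingers":1},{"dx":0,"dy":0,"dz":2,"twist":0,"fingers":1},{"dx":0,"dy":0,"dz":2,"twist":0,"fingers":1}]}}

```text
clock: 9.88
eef_pos: [0.6131, -0.1531, 0.1282]
tool_rot: [0.991, 0.132, 0.002, 0.0]
ft_force: [-3.5, 1.9, 8.8]
grip_width: 0.0652
grasp_force: 68.3
```

>>> {"op": "carry_out", "data": {"plan": [{"dx":0,"dy":0,"dz":-1.5,"twist":0,"fingers":1},{"dx":0,"dy":0,"dz":-1.5,"twist":0,"fingers":-1},{"dx":0,"dy":0,"dz":-1.5,"twist":0,"fingers":-1},{"dx":0,"dy":0,"dz":-1.5,"twist":0,"fingers":-1},{"dx":0,"dy":0,"dz":-3,"twist":0,"fingers":-1}]}}

```text
clock: 10.3
eef_pos: [0.6121, -0.1532, 0.1278]
tool_rot: [0.991, 0.132, -0.001, -0.0]
ft_force: [0.2, 0.5, -0.5]
grip_width: 0.0859
grasp_force: 0.0
```

>>> {"op": "carry_out", "data": {"plan": [{"dx":0,"dy":0,"dz":-10,"twist":0,"fingers":-1},{"dx":0,"dy":0,"dz":-30,"twist":0,"fingers":-1},{"dx":0,"dy":0,"dz":-65,"twist":0,"fingers":-1},{"dx":0,"dy":0,"dz":-100,"twist":0,"fingers":-1},{"dx":-20,"dy":11,"dz":-112,"twist":0,"fingers":-1}]}}

```text
clock: 10.72
eef_pos: [0.6001, -0.1675, 0.2468]
tool_rot: [0.991, 0.134, 0.005, 0.001]
ft_force: [-0.0, -0.8, 1.1]
grip_width: 0.0855
grasp_force: 0.0
```

>>> {"op": "carry_out", "data": {"plan": [{"dx":-25,"dy":14,"dz":0,"twist":0,"fingers":-1},{"dx":-55,"dy":30,"dz":0,"twist":0,"fingers":-1},{"dx":-80.3,"dy":44.4,"dz":0,"twist":0,"fingers":-1},{"dx":-80.3,"dy":44.4,"dz":0,"twist":0,"fingers":-1},{"dx":-80.3,"dy":44.4,"dz":20,"twist":0,"fingers":-1}]}}

```text
clock: 11.13
eef_pos: [0.5316, -0.2354, 0.2257]
tool_rot: [0.991, 0.131, 0.004, 0.002]
ft_force: [1.2, -0.6, 0.4]
grip_width: 0.0852
grasp_force: 0.0
```

Run:
```python
from h import *
c=snap('wrist','w4'); o=bot.get_obs();print(o['eef_pos'])
cv2.imwrite('pics/w4.png',c['image'][:,:,::-1])
```

```text
[ 0.52941094 -0.23360229  0.21894813]
```

View pics/w4.png

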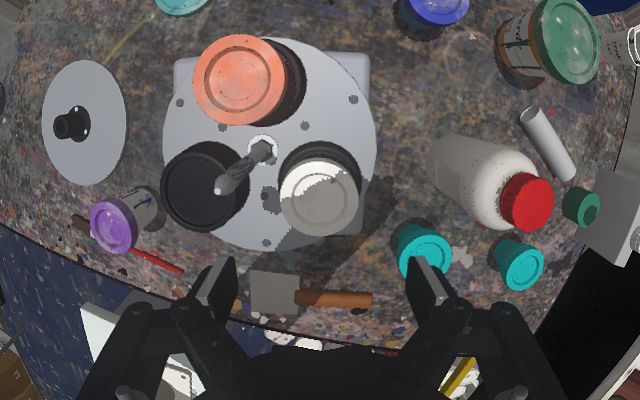

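The orange tub sits upright in the mid riser at (240,80). The short tub is at (320,197) between the fingers, and the empty high riser is at (205,186).

>>> {"op": "carry_out", "data": {"plan": [{"dx":0,"dy":0,"dz":20,"twist":0,"fingers":-1},{"dx":0,"dy":0,"dz":50,"twist":0,"fingers":-1},{"dx":0,"dy":0,"dz":85,"twist":0,"fingers":-1},{"dx":0,"dy":0,"dz":115,"twist":0,"fingers":-1},{"dx":0,"dy":0,"dz":127,"twist":0,"fingers":-1}]}}

```text
clock: 11.6
eef_pos: [0.5278, -0.2313, 0.0892]
tool_rot: [0.991, 0.133, -0.003, -0.002]
ft_force: [-1.5, -0.0, 0.4]
grip_width: 0.086
grasp_force: 0.0
```

>>> {"op": "carry_out", "data": {"plan": [{"dx":0,"dy":0,"dz":0,"twist":0,"fingers":-1},{"dx":0,"dy":0,"dz":0,"twist":0,"fingers":1},{"dx":0,"dy":0,"dz":0,"twist":0,"fingers":1},{"dx":0,"dy":0,"dz":0,"twist":0,"fingers":1},{"dx":0,"dy":0,"dz":0,"twist":0,"fingers":1}]}}

```text
clock: 12.02
eef_pos: [0.5316, -0.2334, 0.0954]
tool_rot: [0.991, 0.132, 0.002, 0.001]
ft_force: [0.2, -0.5, 2.2]
grip_width: 0.0649
grasp_force: 67.0
```

>>> {"op": "carry_out", "data": {"plan": [{"dx":0,"dy":0,"dz":-5,"twist":0,"fingers":1},{"dx":0,"dy":0,"dz":-15,"twist":0,"fingers":1},{"dx":0,"dy":0,"dz":-35,"twist":0,"fingers":1},{"dx":0,"dy":0,"dz":-60,"twist":0,"fingers":1},{"dx":0,"dy":0,"dz":-85,"twist":0,"fingers":1}]}}

```text
clock: 12.43
eef_pos: [0.5295, -0.2328, 0.1798]
tool_rot: [0.991, 0.132, -0.001, -0.0]
ft_force: [0.3, -0.1, -1.8]
grip_width: 0.065
grasp_force: 66.9
```

>>> {"op": "carry_out", "data": {"plan": [{"dx":-20,"dy":0,"dz":-5,"twist":0,"fingers":1},{"dx":-50,"dy":0,"dz":-10,"twist":0,"fingers":1},{"dx":-50,"dy":-30,"dz":-10,"twist":0,"fingers":1},{"dx":-50,"dy":-65,"dz":-10,"twist":0,"fingers":1},{"dx":-50,"dy":-95,"dz":-10,"twist":0,"fingers":1}]}}

```text
clock: 12.85
eef_pos: [0.4559, -0.1539, 0.1896]
tool_rot: [0.991, 0.131, 0.0, -0.0]
ft_force: [0.0, 0.2, -1.6]
grip_width: 0.0652
grasp_force: 67.1
```

>>> {"op": "carry_out", "data": {"plan": [{"dx":0,"dy":-17.6,"dz":0,"twist":0,"fingers":1},{"dx":15,"dy":-17.6,"dz":0,"twist":0,"fingers":1},{"dx":40,"dy":-17.6,"dz":0,"twist":0,"fingers":1},{"dx":51.8,"dy":-17.6,"dz":5,"twist":0,"fingers":1},{"dx":51.8,"dy":-17.6,"dz":15,"twist":0,"fingers":1}]}}

```text
clock: 13.27
eef_pos: [0.5059, -0.1236, 0.1751]
tool_rot: [0.991, 0.133, 0.003, 0.001]
ft_force: [0.1, 0.3, -1.0]
grip_width: 0.0654
grasp_force: 67.2
```

>>> {"op": "carry_out", "data": {"plan": [{"dx":0,"dy":0,"dz":12,"twist":0,"fingers":1},{"dx":0,"dy":0,"dz":28,"twist":0,"fingers":1},{"dx":0,"dy":0,"dz":38,"twist":0,"fingers":1},{"dx":0,"dy":0,"dz":41,"twist":0,"fingers":1},{"dx":0,"dy":0,"dz":43,"twist":0,"fingers":1}]}}

```text
clock: 13.68
eef_pos: [0.5012, -0.124, 0.1295]
tool_rot: [0.991, 0.132, -0.001, -0.0]
ft_force: [-0.5, 1.1, -2.2]
grip_width: 0.0651
grasp_force: 67.2
```

>>> {"op": "carry_out", "data": {"plan": [{"dx":0,"dy":0,"dz":0.5,"twist":0,"fingers":1},{"dx":0,"dy":0,"dz":1,"twist":0,"fingers":1},{"dx":0,"dy":0,"dz":1.5,"twist":0,"fingers":1},{"dx":0,"dy":0,"dz":2,"twist":0,"fingers":1},{"dx":0,"dy":0,"dz":2.5,"twist":0,"fingers":1}]}}

```text
clock: 14.1
eef_pos: [0.5027, -0.124, 0.1285]
tool_rot: [0.991, 0.132, 0.001, 0.0]
ft_force: [0.4, 0.4, -1.4]
grip_width: 0.0652
grasp_force: 67.2
```

>>> {"op": "carry_out", "data": {"plan": [{"dx":0,"dy":0,"dz":0.5,"twist":0,"fingers":1},{"dx":0,"dy":0,"dz":1,"twist":0,"fingers":1},{"dx":0,"dy":0,"dz":1.5,"twist":0,"fingers":1},{"dx":0,"dy":0,"dz":2,"twist":0,"fingers":1},{"dx":0,"dy":0,"dz":2,"twist":0,"fingers":1}]}}

```text
clock: 14.52
eef_pos: [0.5029, -0.1239, 0.1283]
tool_rot: [0.991, 0.132, 0.001, 0.0]
ft_force: [-2.8, 0.9, 10.7]
grip_width: 0.0653
grasp_force: 68.4
```

>>> {"op": "carry_out", "data": {"plan": [{"dx":0,"dy":0,"dz":-1.5,"twist":0,"fingers":1},{"dx":0,"dy":0,"dz":-1.5,"twist":0,"fingers":-1},{"dx":0,"dy":0,"dz":-1.5,"twist":0,"fingers":-1},{"dx":0,"dy":0,"dz":-1.5,"twist":0,"fingers":-1},{"dx":0,"dy":0,"dz":-3,"twist":0,"fingers":-1}]}}

```text
clock: 14.93
eef_pos: [0.5022, -0.1238, 0.1286]
tool_rot: [0.991, 0.132, -0.0, -0.0]
ft_force: [0.3, 1.0, -0.1]
grip_width: 0.0853
grasp_force: 0.0
```

>>> {"op": "carry_out", "data": {"plan": [{"dx":0,"dy":0,"dz":-10,"twist":0,"fingers":-1},{"dx":0,"dy":0,"dz":-30,"twist":0,"fingers":-1},{"dx":0,"dy":0,"dz":-60,"twist":0,"fingers":-1},{"dx":0,"dy":0,"dz":-75,"twist":0,"fingers":-1},{"dx":-8,"dy":-22,"dz":-75,"twist":0,"fingers":-1}]}}

```text
clock: 15.35
eef_pos: [0.4935, -0.1073, 0.2089]
tool_rot: [0.991, 0.131, 0.005, 0.002]
ft_force: [0.8, 0.1, 1.2]
grip_width: 0.0854
grasp_force: 0.0
```

>>> {"op": "carry_out", "data": {"plan": [{"dx":-12,"dy":-33,"dz":0,"twist":0,"fingers":-1},{"dx":-25,"dy":-70,"dz":0,"twist":0,"fingers":-1},{"dx":-38,"dy":-105,"dz":10,"twist":0,"fingers":-1},{"dx":-42,"dy":-114.9,"dz":30,"twist":0,"fingers":-1},{"dx":-42,"dy":-114.9,"dz":40,"twist":0,"fingers":-1}]}}

```text
clock: 15.77
eef_pos: [0.4158, -0.0028, 0.1637]
tool_rot: [0.991, 0.134, -0.001, -0.0]
ft_force: [-0.7, -1.0, -0.0]
grip_width: 0.0854
grasp_force: 0.0
```

Run:
```python
from h import *
c=snap('wrist','w5'); o=bot.get_obs();print(o['eef_pos'])
cv2.imwrite('pics/w5.png',c['image'][:,:,::-1])
print(lid(c,'purple',.086,(322,195),r=70))
```

```text
[ 0.41572459 -0.00365102  0.16226552]
(array([ 0.4201, -0.003 ]), np.float64(67.5), (280, 160, 89, 84))
```

View pics/w5.png

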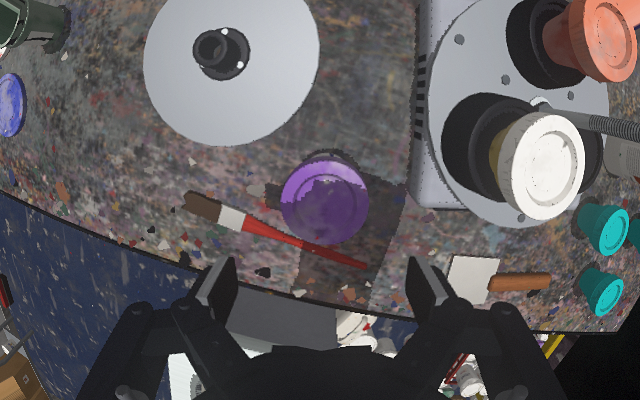

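The short tub now stands in the high riser at (545,165), and the tall tub (325,200) is centred between the fingers. I'll pick it up.

>>> {"op": "carry_out", "data": {"plan": [{"dx":0,"dy":0,"dz":20,"twist":0,"fingers":-1},{"dx":0,"dy":0,"dz":50,"twist":0,"fingers":-1},{"dx":0,"dy":0,"dz":80,"twist":0,"fingers":-1},{"dx":0,"dy":0,"dz":100,"twist":0,"fingers":-1},{"dx":0,"dy":0,"dz":108.5,"twist":0,"fingers":-1}]}}

```text
clock: 16.23
eef_pos: [0.4169, -0.0051, 0.0538]
tool_rot: [0.991, 0.132, -0.002, -0.0]
ft_force: [-0.5, 0.7, -0.7]
grip_width: 0.0849
grasp_force: 0.0
```

>>> {"op": "carry_out", "data": {"plan": [{"dx":0,"dy":0,"dz":0,"twist":0,"fingers":-1},{"dx":0,"dy":0,"dz":0,"twist":0,"fingers":1},{"dx":0,"dy":0,"dz":0,"twist":0,"fingers":1},{"dx":0,"dy":0,"dz":0,"twist":0,"fingers":1},{"dx":0,"dy":0,"dz":0,"twist":0,"fingers":1}]}}

```text
clock: 16.65
eef_pos: [0.4206, -0.0049, 0.0575]
tool_rot: [0.991, 0.132, 0.002, 0.0]
ft_force: [0.4, 0.0, 5.5]
grip_width: 0.0671
grasp_force: 67.7
```

>>> {"op": "carry_out", "data": {"plan": [{"dx":0,"dy":0,"dz":-5,"twist":0,"fingers":1},{"dx":0,"dy":0,"dz":-25,"twist":0,"fingers":1},{"dx":0,"dy":0,"dz":-60,"twist":0,"fingers":1},{"dx":0,"dy":0,"dz":-100,"twist":0,"fingers":1},{"dx":0,"dy":0,"dz":-130,"twist":0,"fingers":1}]}}

```text
clock: 17.07
eef_pos: [0.4177, -0.0049, 0.188]
tool_rot: [0.991, 0.132, 0.0, 0.0]
ft_force: [1.1, -0.8, -2.5]
grip_width: 0.0671
grasp_force: 68.4
```

>>> {"op": "carry_out", "data": {"plan": [{"dx":-7,"dy":19,"dz":0,"twist":0,"fingers":1},{"dx":-18,"dy":50,"dz":0,"twist":0,"fingers":1},{"dx":-30,"dy":85,"dz":0,"twist":0,"fingers":1},{"dx":-43,"dy":120,"dz":0,"twist":0,"fingers":1},{"dx":-55,"dy":153,"dz":0,"twist":0,"fingers":1}]}}

```text
clock: 17.48
eef_pos: [0.4041, -0.1682, 0.1857]
tool_rot: [0.991, 0.133, -0.0, -0.0]
ft_force: [0.9, 0.3, -2.4]
grip_width: 0.0669
grasp_force: 68.7
```

>>> {"op": "carry_out", "data": {"plan": [{"dx":-12,"dy":33,"dz":0,"twist":0,"fingers":1},{"dx":-23.8,"dy":64,"dz":0,"twist":0,"fingers":1},{"dx":-23.8,"dy":64,"dz":0,"twist":0,"fingers":1},{"dx":-5,"dy":69,"dz":0,"twist":0,"fingers":1},{"dx":25,"dy":77,"dz":0,"twist":0,"fingers":1}]}}

```text
clock: 17.9
eef_pos: [0.4465, -0.2349, 0.1853]
tool_rot: [0.992, 0.13, -0.002, -0.001]
ft_force: [0.3, -0.7, -2.5]
grip_width: 0.0668
grasp_force: 68.9
```

>>> {"op": "carry_out", "data": {"plan": [{"dx":30,"dy":8,"dz":0,"twist":0,"fingers":1},{"dx":60,"dy":16,"dz":0,"twist":0,"fingers":1},{"dx":80.1,"dy":21.3,"dz":0,"twist":0,"fingers":1},{"dx":80.1,"dy":21.3,"dz":5,"twist":0,"fingers":1},{"dx":80.1,"dy":21.3,"dz":15,"twist":0,"fingers":1}]}}

```text
clock: 18.32
eef_pos: [0.5334, -0.2337, 0.1705]
tool_rot: [0.991, 0.133, 0.0, 0.0]
ft_force: [0.4, 0.8, -3.1]
grip_width: 0.0676
grasp_force: 68.9
```

Run:
```python
from h import *
o=bot.get_obs();print(o['eef_pos'],o['ft_force'])
```

```text
[ 0.53342045 -0.23366418  0.17051711] [ 0.41000175  0.80818748 -3.09979489]
```

Cmd z is .170. Descend.

>>> {"op": "carry_out", "data": {"plan": [{"dx":0,"dy":0,"dz":10,"twist":0,"fingers":1},{"dx":0,"dy":0,"dz":24,"twist":0,"fingers":1},{"dx":0,"dy":0,"dz":34,"twist":0,"fingers":1},{"dx":0,"dy":0,"dz":37,"twist":0,"fingers":1},{"dx":0,"dy":0,"dz":38.5,"twist":0,"fingers":1}]}}

```text
clock: 18.73
eef_pos: [0.5307, -0.2338, 0.1307]
tool_rot: [0.991, 0.132, -0.001, -0.001]
ft_force: [0.2, -0.0, -3.6]
grip_width: 0.0676
grasp_force: 68.9
```

>>> {"op": "carry_out", "data": {"plan": [{"dx":0,"dy":0,"dz":0.5,"twist":0,"fingers":1},{"dx":0,"dy":0,"dz":1,"twist":0,"fingers":1},{"dx":0,"dy":0,"dz":1.5,"twist":0,"fingers":1},{"dx":0,"dy":0,"dz":2,"twist":0,"fingers":1},{"dx":0,"dy":0,"dz":2.5,"twist":0,"fingers":1}]}}

```text
clock: 19.15
eef_pos: [0.5328, -0.2344, 0.1301]
tool_rot: [0.991, 0.132, 0.0, 0.0]
ft_force: [0.0, -0.1, -2.6]
grip_width: 0.0671
grasp_force: 68.9
```

>>> {"op": "carry_out", "data": {"plan": [{"dx":0,"dy":0,"dz":0.5,"twist":0,"fingers":1},{"dx":0,"dy":0,"dz":1,"twist":0,"fingers":1},{"dx":0,"dy":0,"dz":1.5,"twist":0,"fingers":1},{"dx":0,"dy":0,"dz":2,"twist":0,"fingers":1},{"dx":0,"dy":0,"dz":2,"twist":0,"fingers":1}]}}

```text
clock: 19.57
eef_pos: [0.5331, -0.2343, 0.1295]
tool_rot: [0.991, 0.132, 0.001, 0.0]
ft_force: [-1.0, 1.7, 6.5]
grip_width: 0.0673
grasp_force: 69.9
```

>>> {"op": "carry_out", "data": {"plan": [{"dx":0,"dy":0,"dz":-1.5,"twist":0,"fingers":1},{"dx":0,"dy":0,"dz":-1.5,"twist":0,"fingers":-1},{"dx":0,"dy":0,"dz":-1.5,"twist":0,"fingers":-1},{"dx":0,"dy":0,"dz":-1.5,"twist":0,"fingers":-1},{"dx":0,"dy":0,"dz":-3,"twist":0,"fingers":-1}]}}

```text
clock: 19.98
eef_pos: [0.5323, -0.2342, 0.1302]
tool_rot: [0.991, 0.132, -0.0, -0.0]
ft_force: [0.0, 0.5, -0.7]
grip_width: 0.0853
grasp_force: 0.0
```

>>> {"op": "carry_out", "data": {"plan": [{"dx":0,"dy":0,"dz":-10,"twist":0,"fingers":-1},{"dx":0,"dy":0,"dz":-35,"twist":0,"fingers":-1},{"dx":0,"dy":0,"dz":-75,"twist":0,"fingers":-1},{"dx":0,"dy":0,"dz":-115,"twist":0,"fingers":-1},{"dx":0,"dy":0,"dz":-150,"twist":0,"fingers":-1}]}}

```text
clock: 20.4
eef_pos: [0.5324, -0.2343, 0.2839]
tool_rot: [0.991, 0.132, 0.001, 0.001]
ft_force: [2.1, 0.6, 0.2]
grip_width: 0.0854
grasp_force: 0.0
```

>>> {"op": "carry_out", "data": {"plan": [{"dx":-8,"dy":-20,"dz":0,"twist":0,"fingers":-1},{"dx":-22,"dy":-50,"dz":0,"twist":0,"fingers":-1},{"dx":-35,"dy":-80,"dz":0,"twist":0,"fingers":-1},{"dx":-35,"dy":-80,"dz":0,"twist":0,"fingers":-1},{"dx":-35,"dy":-80,"dz":0,"twist":0,"fingers":-1}]}}

```text
clock: 20.82
eef_pos: [0.477, -0.1653, 0.2819]
tool_rot: [0.991, 0.133, 0.001, 0.0]
ft_force: [0.1, -0.2, 0.3]
grip_width: 0.0855
grasp_force: 0.0
```

Run:
```python
from h import *
c=snap('wrist','w6'); o=bot.get_obs();print(o['eef_pos'],c['eye'])
```

```text
[ 0.47792451 -0.16610415  0.28174582] [ 0.55576317 -0.14282519  0.42500594]
```

View pics/w6.png

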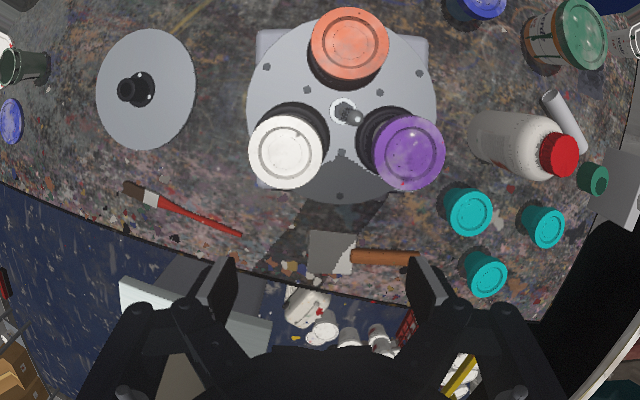

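All three tubs stand upright in the right dishes: orange (350,48), white (285,152), purple (410,152). The spindle foot is at (345,110) with its tip at (358,118), and the plate hub is at (133,88).

Run:
```python
from h import *
c=load('w6')
for n,p in (('orange',(350,45)),('white',(285,152)),('purple',(412,152))): print(n,lid(c,n,.158,p,r=52))
print('plate',lid(c,'grey',.008,(146,89),r=75))
print('sp foot',onz(c,344,109,.066,True),'tip',onz(c,360,119,.211,True))
im=c['image'][:,:,::-1]
a=cv2.resize(im[80:140,300:400],None,fx=6,fy=6,interpolation=cv2.INTER_CUBIC)
i5=load('w5')['image'][:,:,::-1]
b=cv2.resize(i5[10:100,165:285],(480,360),interpolation=cv2.INTER_CUBIC)
cv2.imwrite('pics/crop6.png',cv2.resize(np.hstack([a,b]),(800,267)))
print('plate w5',lid(load('w5'),'grey',.008,(232,60),r=110))
```

```text
orange (array([ 0.6109, -0.1528]), np.float64(65.4), (311, 7, 78, 72))
white (array([ 0.5025, -0.1239]), np.float64(65.6), (248, 116, 74, 73))
purple (array([ 0.5322, -0.232 ]), np.float64(68.1), (373, 116, 73, 74))
plate (array([0.5161, 0.1244]), np.float64(186.5), (96, 29, 100, 123))
sp foot [ 0.55192687 -0.17120685  0.066     ] tip [ 0.54990083 -0.17226355  0.211     ]
plate w5 (array([0.5073, 0.1306]), np.float64(174.6), (143, 0, 131, 170))
```

View pics/crop6.png

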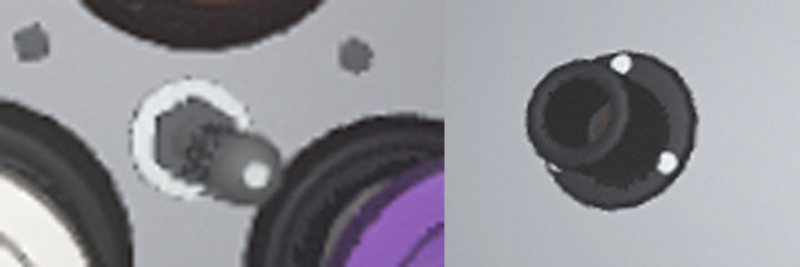

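Run:
```python
from h import *
c=load('w6'); print('tip',onz(c,357.6,119.1,.211,True),'ring',onz(c,343.2,111.5,.068,True))
print('hub w5',onz(load('w5'),210,47.8,.048,True))
# spindle tip from the fixed views is too coarse; orientation of camera used: nominal
for n,u,v in (('w3',0,0),):pass
```

```text
tip [ 0.54936103 -0.17068431  0.211     ] ring [ 0.54891402 -0.1709579   0.068     ]
hub w5 [0.51637398 0.12373691 0.048     ]
```

>>> {"op": "carry_out", "data": {"plan": [{"dx":8,"dy":-18,"dz":0,"twist":-6,"fingers":-1},{"dx":18,"dy":-45,"dz":0,"twist":-12,"fingers":-1},{"dx":31,"dy":-75,"dz":0,"twist":-18,"fingers":-1},{"dx":43,"dy":-105,"dz":0,"twist":-24,"fingers":-1},{"dx":55.6,"dy":-135,"dz":0,"twist":-30,"fingers":-1}]}}

```text
clock: 21.28
eef_pos: [0.4973, -0.0209, 0.2808]
tool_rot: [0.923, 0.386, 0.001, 0.0]
ft_force: [1.0, 0.1, 0.2]
grip_width: 0.0855
grasp_force: 0.0
```

>>> {"op": "carry_out", "data": {"plan": [{"dx":25,"dy":-19,"dz":10,"twist":-6,"fingers":-1},{"dx":50,"dy":-38,"dz":30,"twist":-12,"fingers":-1},{"dx":75,"dy":-57,"dz":55,"twist":-18,"fingers":-1},{"dx":98,"dy":-75,"dz":85,"twist":-24,"fingers":-1},{"dx":115.9,"dy":-89.3,"dz":110,"twist":-30,"fingers":-1}]}}

```text
clock: 21.7
eef_pos: [0.5158, 0.1257, 0.1692]
tool_rot: [0.791, 0.612, 0.001, 0.0]
ft_force: [0.4, 0.3, 0.7]
grip_width: 0.0853
grasp_force: 0.0
```

>>> {"op": "carry_out", "data": {"plan": [{"dx":0,"dy":0,"dz":20,"twist":0,"fingers":-1},{"dx":0,"dy":0,"dz":40,"twist":0,"fingers":-1},{"dx":0,"dy":0,"dz":60,"twist":0,"fingers":-1},{"dx":0,"dy":0,"dz":60,"twist":0,"fingers":-1},{"dx":0,"dy":0,"dz":60,"twist":0,"fingers":-1}]}}

```text
clock: 22.12
eef_pos: [0.5145, 0.1234, 0.1096]
tool_rot: [0.792, 0.61, -0.001, -0.0]
ft_force: [1.1, 0.6, 0.2]
grip_width: 0.0852
grasp_force: 0.0
```

Run:
```python
from h import *
c=snap('wrist','w7'); o=bot.get_obs();print(o['eef_pos'],o['joint_pos'],R.from_quat(o['tool_rot']).as_matrix()[:,0])
g=cv2.cvtColor(c['image'],cv2.COLOR_RGB2GRAY)
```

```text
[0.51540716 0.12356619 0.11093686] [ 2.35340655e-01  3.81431393e-01 -1.24579853e-01  1.06440822e+00
 -6.45739341e-05  2.06523623e+00] [2.56209957e-01 9.66621148e-01 1.21993192e-04]
```

View pics/w7.png

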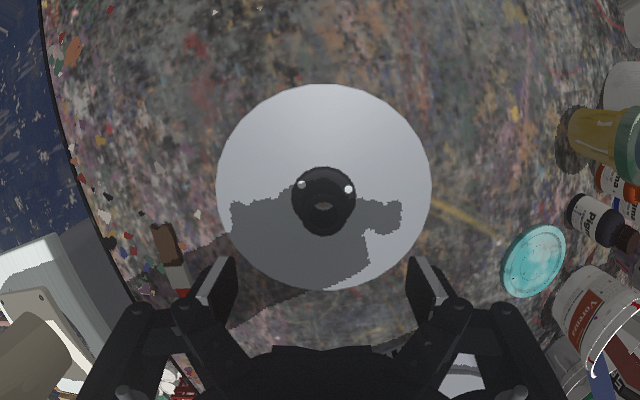

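The hub's top is at (324,213), centred between the fingertips.

Run:
```python
from h import *
c=load('w7'); P=np.array([onz(c,u,v,.008,True)[:2] for u,v in ((216,183),(432,185),(324,84),(324,291),(250,115),(398,117))])
print(circ(P),onz(c,324,213,.048,True))
```

```text
(array([0.51635688, 0.12286994]), np.float64(0.09276853584469612)) [0.51708694 0.12619444 0.048     ]
```

>>> {"op": "carry_out", "data": {"plan": [{"dx":0,"dy":0,"dz":20,"twist":0,"fingers":-1},{"dx":0,"dy":0,"dz":45,"twist":0,"fingers":-1},{"dx":0,"dy":0,"dz":60,"twist":0,"fingers":-1},{"dx":0,"dy":0,"dz":70,"twist":0,"fingers":-1},{"dx":0,"dy":0,"dz":75,"twist":0,"fingers":-1}]}}

```text
clock: 22.58
eef_pos: [0.515, 0.1236, 0.0356]
tool_rot: [0.792, 0.61, 0.0, 0.0]
ft_force: [0.1, -0.8, 0.2]
grip_width: 0.0854
grasp_force: 0.0
```

>>> {"op": "carry_out", "data": {"plan": [{"dx":0,"dy":0,"dz":6,"twist":0,"fingers":-1},{"dx":0,"dy":0,"dz":12,"twist":0,"fingers":-1},{"dx":0,"dy":0,"dz":17,"twist":0,"fingers":-1},{"dx":0,"dy":0,"dz":20,"twist":0,"fingers":-1},{"dx":0,"dy":0,"dz":20,"twist":0,"fingers":-1}]}}

```text
clock: 23.0
eef_pos: [0.514, 0.1237, 0.0152]
tool_rot: [0.792, 0.61, -0.0, -0.0]
ft_force: [-0.4, -1.4, 0.2]
grip_width: 0.0852
grasp_force: 0.0
```

>>> {"op": "carry_out", "data": {"plan": [{"dx":0,"dy":0,"dz":0,"twist":0,"fingers":1},{"dx":0,"dy":0,"dz":0,"twist":0,"fingers":1},{"dx":0,"dy":0,"dz":0,"twist":0,"fingers":1},{"dx":0,"dy":0,"dz":0,"twist":0,"fingers":1},{"dx":0,"dy":0,"dz":0,"twist":0,"fingers":1}]}}

```text
clock: 23.42
eef_pos: [0.5151, 0.1239, 0.0163]
tool_rot: [0.792, 0.61, 0.001, 0.0]
ft_force: [-0.8, -0.0, 1.0]
grip_width: 0.032
grasp_force: 60.0
```

>>> {"op": "carry_out", "data": {"plan": [{"dx":0,"dy":0,"dz":0,"twist":0,"fingers":1},{"dx":0,"dy":0,"dz":0,"twist":0,"fingers":1},{"dx":0,"dy":0,"dz":0,"twist":0,"fingers":1},{"dx":0,"dy":0,"dz":0,"twist":0,"fingers":1},{"dx":0,"dy":0,"dz":0,"twist":0,"fingers":1}]}}

```text
clock: 23.83
eef_pos: [0.5151, 0.1239, 0.0163]
tool_rot: [0.792, 0.61, 0.001, 0.0]
ft_force: [0.3, -1.4, 5.3]
grip_width: 0.0322
grasp_force: 60.3
```

>>> {"op": "carry_out", "data": {"plan": [{"dx":0,"dy":0,"dz":-4,"twist":0,"fingers":1},{"dx":0,"dy":0,"dz":-14,"twist":0,"fingers":1},{"dx":0,"dy":0,"dz":-32,"twist":0,"fingers":1},{"dx":0,"dy":0,"dz":-56,"twist":0,"fingers":1},{"dx":0,"dy":0,"dz":-80,"twist":0,"fingers":1}]}}

```text
clock: 24.25
eef_pos: [0.5124, 0.1234, 0.0953]
tool_rot: [0.792, 0.61, -0.002, -0.001]
ft_force: [-1.0, 0.8, -4.1]
grip_width: 0.0319
grasp_force: 60.0
```

>>> {"op": "carry_out", "data": {"plan": [{"dx":0,"dy":0,"dz":-30,"twist":0,"fingers":1},{"dx":0,"dy":0,"dz":-65,"twist":0,"fingers":1},{"dx":0,"dy":0,"dz":-100,"twist":0,"fingers":1},{"dx":0,"dy":0,"dz":-135,"twist":0,"fingers":1},{"dx":-5,"dy":2,"dz":-160,"twist":0,"fingers":1}]}}

```text
clock: 24.67
eef_pos: [0.5146, 0.1191, 0.2587]
tool_rot: [0.792, 0.611, 0.001, -0.0]
ft_force: [2.5, 1.5, -3.9]
grip_width: 0.0322
grasp_force: 60.3
```

>>> {"op": "carry_out", "data": {"plan": [{"dx":-12,"dy":5,"dz":-8,"twist":0,"fingers":1},{"dx":-35,"dy":13,"dz":-8,"twist":0,"fingers":1},{"dx":-65,"dy":25,"dz":-8,"twist":0,"fingers":1},{"dx":-100,"dy":39,"dz":-8,"twist":0,"fingers":1},{"dx":-135,"dy":53,"dz":-8,"twist":0,"fingers":1}]}}

```text
clock: 25.08
eef_pos: [0.5302, -0.0273, 0.2617]
tool_rot: [0.792, 0.611, -0.002, -0.001]
ft_force: [0.5, 0.1, -4.1]
grip_width: 0.0321
grasp_force: 60.2
```

>>> {"op": "carry_out", "data": {"plan": [{"dx":-35,"dy":14,"dz":0,"twist":0,"fingers":1},{"dx":-70,"dy":28,"dz":0,"twist":0,"fingers":1},{"dx":-105,"dy":41,"dz":0,"twist":0,"fingers":1},{"dx":-128,"dy":49,"dz":0,"twist":0,"fingers":1},{"dx":-136.5,"dy":52.9,"dz":0,"twist":0,"fingers":1}]}}

```text
clock: 25.5
eef_pos: [0.5462, -0.1757, 0.2609]
tool_rot: [0.794, 0.608, -0.002, -0.001]
ft_force: [0.8, 0.3, -4.0]
grip_width: 0.0321
grasp_force: 60.2
```

>>> {"op": "carry_out", "data": {"plan": [{"dx":0,"dy":0,"dz":0,"twist":0,"fingers":1},{"dx":0,"dy":0,"dz":0,"twist":0,"fingers":1},{"dx":0,"dy":0,"dz":0,"twist":0,"fingers":1},{"dx":0,"dy":0,"dz":0,"twist":0,"fingers":1},{"dx":0,"dy":0,"dz":0,"twist":0,"fingers":1}]}}

```text
clock: 25.92
eef_pos: [0.5479, -0.1696, 0.2636]
tool_rot: [0.792, 0.611, 0.0, -0.0]
ft_force: [0.1, 0.4, -4.2]
grip_width: 0.0321
grasp_force: 60.2
```

Run:
```python
from h import *
s=snap('side','s8'); c=snap('wrist','w8'); o=bot.get_obs();print(o['eef_pos'],R.from_quat(o['tool_rot']).as_matrix())
im=s['image'][:,:,::-1][90:260,250:450]
b=cv2.resize(im,(440,374),interpolation=cv2.INTER_CUBIC)
a=c['image'][:,:,::-1][60:310,190:460]
a=cv2.resize(a,(360,333)); a=cv2.copyMakeBorder(a,0,41,0,0,cv2.BORDER_CONSTANT)
cv2.imwrite('pics/both8.png',np.hstack([b,a]))
```

```text
[ 0.54807624 -0.1699676   0.26375017] [[ 2.53692915e-01  9.67284771e-01  2.77079455e-04]
 [ 9.67284801e-01 -2.53692943e-01  7.01709580e-05]
 [ 1.38168401e-04  2.50212870e-04 -9.99999959e-01]]
```

View pics/both8.png

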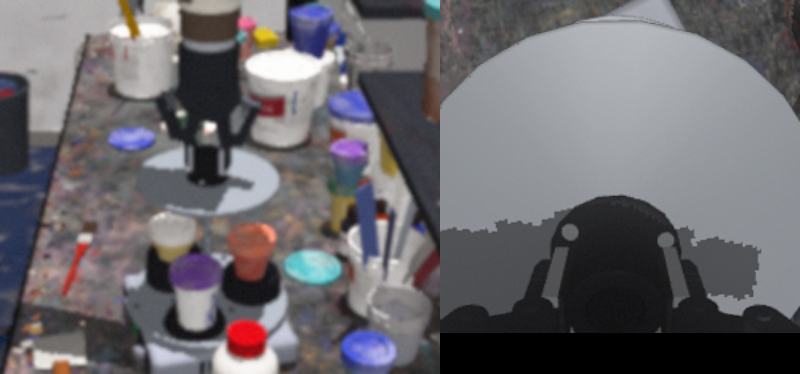

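The plate hangs level over the spindle, and the three tubs are upright. I'll measure the plate's centre from its visible rim.

Run:
```python
from h import *
c=load('w8'); g=cv2.GaussianBlur(cv2.cvtColor(c['image'],cv2.COLOR_RGB2GRAY),(5,5),0)
hsv=cv2.cvtColor(c['image'],cv2.COLOR_RGB2HSV); m=((hsv[...,1]<40)&(hsv[...,2]>60)).astype(np.uint8)
ctr=np.array([324,215]); pts=[]
# outermost grey pixel along spokes from the plate's middle, upper half, continuous run
for a in np.radians(np.arange(190,351,2)):
    d=np.array([np.cos(a),np.sin(a)]); last=None
    for r in np.arange(70,260,.5):
        u,v=ctr+d*r
        if not(0<=u<640 and 0<=v<400): break
        if m[int(round(v)),int(round(u))]: last=(u,v)
        elif last is not None: pts.append(last); break
o=bot.get_obs(); z=o['eef_pos'][2]-.0163+.008
P=np.array([onz(c,u,v,z,True)[:2] for u,v in pts]); ce,r=circ(P)
for _ in range(6):
    e=np.abs(np.hypot(*(P-ce).T)-r); k=e<max(.0015,np.median(e)*1.5); ce,r=circ(P[k])
print(len(P),k.sum(),ce,r*2,z, np.array(pts)[k][[0,-1]])
q=P[k]-[.549,-.1707]; print(np.hypot(*q.T)[::6].round(4))
```

```text
79 55 [ 0.55693788 -0.13009029] 0.16387907611023284 0.2554501687334721 [[167.90797115 187.47676384]
 [480.09202885 187.47676384]]
[0.0947 0.1057 0.114  0.1147 0.114  0.12   0.1057 0.094  0.0989 0.0959]
```

Run:
```python
from h import *
c=load('w8'); g=cv2.GaussianBlur(cv2.cvtColor(c['image'],cv2.COLOR_RGB2GRAY),(5,5),0).astype(float)
ctr=np.array([324,215]); pts=[]
for a in np.radians(np.arange(192,349,3)):
    d=np.array([np.cos(a),np.sin(a)]); rs=np.arange(110,200,.5)
    uv=ctr+d*rs[:,None]; p=cv2.remap(g.astype(np.float32),uv[None,:,0].astype(np.float32),uv[None,:,1].astype(np.float32),1)[0]
    s=p[:-6]-p[6:]; i=np.argmax(s>25)
    if s.max()>25: j=i+np.argmax(s[i:i+8]); pts.append((*uv[j+3],np.degrees(a)))
pts=np.array(pts)
P=np.array([onz(c,u,v,.2555,True)[:2] for u,v,_ in pts])
best=None
rng=np.random.default_rng(0)
for _ in range(2000):
    i=rng.choice(len(P),3,False); ce,r=circ(P[i])
    if abs(r-.094)>.003: continue
    k=np.abs(np.hypot(*(P-ce).T)-r)<.001
    if best is None or k.sum()>best.sum(): best=k
print(len(P)); 
if best is not None:
    ce,r=circ(P[best]); print(ce,2*r,best.sum(),pts[best][:,2]); 
print(np.c_[pts,P].round(4)[::5])
```

```text
53
[ 0.54801592 -0.16938184] 0.18691538148900144 53 [192. 195. 198. 201. 204. 207. 210. 213. 216. 219. 222. 225. 228. 231.
 234. 237. 240. 243. 246. 249. 252. 255. 258. 261. 264. 267. 270. 273.
 276. 279. 282. 285. 288. 291. 294. 297. 300. 303. 306. 309. 312. 315.
 318. 321. 324. 327. 330. 333. 336. 339. 342. 345. 348.]
[[ 1.694527e+02  1.821500e+02  1.920000e+02  4.777000e-01 -1.083000e-01]
 [ 1.863395e+02  1.448585e+02  2.070000e+02  4.953000e-01 -9.220000e-02]
 [ 2.128998e+02  1.149650e+02  2.220000e+02  5.147000e-01 -8.210000e-02]
 [ 2.450273e+02  9.339280e+01  2.370000e+02  5.338000e-01 -7.690000e-02]
 [ 2.802741e+02  8.042550e+01  2.520000e+02  5.522000e-01 -7.590000e-02]
 [ 3.168038e+02  7.768840e+01  2.670000e+02  5.695000e-01 -7.940000e-02]
 [ 3.527958e+02  7.952660e+01  2.820000e+02  5.860000e-01 -8.440000e-02]
 [ 3.884667e+02  8.847710e+01  2.970000e+02  6.020000e-01 -9.250000e-02]
 [ 4.210239e+02  1.072440e+02  3.120000e+02  6.163000e-01 -1.050000e-01]
 [ 4.485426e+02  1.341211e+02  3.270000e+02  6.285000e-01 -1.215000e-01]
 [ 4.685606e+02  1.680294e+02  3.420000e+02  6.375000e-01 -1.421000e-01]]
```

The rim fit puts the plate centre at (.5480,-.1694) with a 187 mm diameter, against the spindle at (.5492,-.1707). I'll correct by about 1.5 mm and lower.

>>> {"op": "carry_out", "data": {"plan": [{"dx":-1,"dy":1.5,"dz":5,"twist":0,"fingers":1},{"dx":-1,"dy":1.5,"dz":15,"twist":0,"fingers":1},{"dx":-1,"dy":1.5,"dz":25,"twist":0,"fingers":1},{"dx":-1,"dy":1.5,"dz":31,"twist":0,"fingers":1},{"dx":-1,"dy":1.5,"dz":33,"twist":0,"fingers":1}]}}

```text
clock: 26.43
eef_pos: [0.5479, -0.172, 0.228]
tool_rot: [0.792, 0.61, -0.001, -0.002]
ft_force: [0.1, 0.1, -4.2]
grip_width: 0.0319
grasp_force: 60.2
```

>>> {"op": "carry_out", "data": {"plan": [{"dx":0,"dy":0,"dz":2,"twist":0,"fingers":1},{"dx":0,"dy":0,"dz":4,"twist":0,"fingers":1},{"dx":0,"dy":0,"dz":6,"twist":0,"fingers":1},{"dx":0,"dy":0,"dz":8,"twist":0,"fingers":1},{"dx":0,"dy":0,"dz":10,"twist":0,"fingers":1}]}}

```text
clock: 26.85
eef_pos: [0.5494, -0.1725, 0.2207]
tool_rot: [0.792, 0.61, 0.0, 0.0]
ft_force: [-0.4, -0.5, -4.5]
grip_width: 0.0316
grasp_force: 60.2
```

>>> {"op": "carry_out", "data": {"plan": [{"dx":0,"dy":0,"dz":3,"twist":0,"fingers":1},{"dx":0,"dy":0,"dz":7,"twist":0,"fingers":1},{"dx":0,"dy":0,"dz":11,"twist":0,"fingers":1},{"dx":0,"dy":0,"dz":15,"twist":0,"fingers":1},{"dx":0,"dy":0,"dz":18,"twist":0,"fingers":1}]}}

```text
clock: 27.27
eef_pos: [0.5489, -0.1724, 0.2018]
tool_rot: [0.792, 0.61, -0.0, -0.0]
ft_force: [-0.3, 0.5, -4.5]
grip_width: 0.0325
grasp_force: 60.2
```

>>> {"op": "carry_out", "data": {"plan": [{"dx":0,"dy":0,"dz":4,"twist":0,"fingers":1},{"dx":0,"dy":0,"dz":9,"twist":0,"fingers":1},{"dx":0,"dy":0,"dz":14,"twist":0,"fingers":1},{"dx":0,"dy":0,"dz":18,"twist":0,"fingers":1},{"dx":0,"dy":0,"dz":21,"twist":0,"fingers":1}]}}

```text
clock: 27.68
eef_pos: [0.5489, -0.1724, 0.1807]
tool_rot: [0.792, 0.61, -0.0, -0.0]
ft_force: [0.7, -0.6, -4.3]
grip_width: 0.0317
grasp_force: 60.2
```

>>> {"op": "carry_out", "data": {"plan": [{"dx":0,"dy":0,"dz":1.5,"twist":0,"fingers":1},{"dx":0,"dy":0,"dz":3,"twist":0,"fingers":1},{"dx":0,"dy":0,"dz":4,"twist":0,"fingers":1},{"dx":0,"dy":0,"dz":5,"twist":0,"fingers":1},{"dx":0,"dy":0,"dz":5.5,"twist":0,"fingers":1}]}}

```text
clock: 28.1
eef_pos: [0.5492, -0.1725, 0.1761]
tool_rot: [0.792, 0.61, 0.0, 0.0]
ft_force: [0.5, 0.6, -3.7]
grip_width: 0.0321
grasp_force: 60.2
```

Cmd z is .1755. Lowering in sub-mm steps.

>>> {"op": "carry_out", "data": {"plan": [{"dx":0,"dy":0,"dz":0.4,"twist":0,"fingers":1},{"dx":0,"dy":0,"dz":0.8,"twist":0,"fingers":1},{"dx":0,"dy":0,"dz":1.2,"twist":0,"fingers":1},{"dx":0,"dy":0,"dz":1.5,"twist":0,"fingers":1},{"dx":0,"dy":0,"dz":1.5,"twist":0,"fingers":1}]}}

```text
clock: 28.52
eef_pos: [0.5494, -0.1726, 0.1748]
tool_rot: [0.792, 0.61, 0.0, 0.0]
ft_force: [0.0, 0.6, -2.4]
grip_width: 0.0319
grasp_force: 60.2
```

Run:
```python
from h import *
o=bot.get_obs();print(o['eef_pos'],o['ft_force'],o['ft_torque'])
```

```text
[ 0.54941612 -0.17256794  0.17479757] [ 0.02569369  0.63276212 -2.36088194] [-0.07285092 -0.05297854  0.00949405]
```

>>> {"op": "carry_out", "data": {"plan": [{"dx":0,"dy":0,"dz":0.4,"twist":0,"fingers":1},{"dx":0,"dy":0,"dz":0.8,"twist":0,"fingers":1},{"dx":0,"dy":0,"dz":1.0,"twist":0,"fingers":1},{"dx":0,"dy":0,"dz":1.0,"twist":0,"fingers":1},{"dx":0,"dy":0,"dz":1.0,"twist":0,"fingers":1}]}}

```text
clock: 28.93
eef_pos: [0.5496, -0.1726, 0.1746]
tool_rot: [0.792, 0.61, 0.0, 0.001]
ft_force: [-1.5, 0.5, 4.7]
grip_width: 0.032
grasp_force: 60.5
```

It's resting on the lids. Release and withdraw straight up.

>>> {"op": "carry_out", "data": {"plan": [{"dx":0,"dy":0,"dz":-0.6,"twist":0,"fingers":1},{"dx":0,"dy":0,"dz":-0.6,"twist":0,"fingers":1},{"dx":0,"dy":0,"dz":-0.6,"twist":0,"fingers":-1},{"dx":0,"dy":0,"dz":-0.6,"twist":0,"fingers":-1},{"dx":0,"dy":0,"dz":-0.6,"twist":0,"fingers":-1}]}}

```text
clock: 29.35
eef_pos: [0.5489, -0.1723, 0.1736]
tool_rot: [0.792, 0.61, -0.0, -0.0]
ft_force: [0.0, -0.6, 1.0]
grip_width: 0.0675
grasp_force: 0.0
```

>>> {"op": "carry_out", "data": {"plan": [{"dx":0,"dy":0,"dz":-0.6,"twist":0,"fingers":-1},{"dx":0,"dy":0,"dz":-0.6,"twist":0,"fingers":-1},{"dx":0,"dy":0,"dz":-5,"twist":0,"fingers":-1},{"dx":0,"dy":0,"dz":-20,"twist":0,"fingers":-1},{"dx":0,"dy":0,"dz":-45,"twist":0,"fingers":-1}]}}

```text
clock: 29.77
eef_pos: [0.5474, -0.1719, 0.217]
tool_rot: [0.792, 0.61, -0.002, -0.003]
ft_force: [0.5, 0.7, 0.7]
grip_width: 0.0852
grasp_force: 0.0
```

>>> {"op": "carry_out", "data": {"plan": [{"dx":0,"dy":0,"dz":-30,"twist":0,"fingers":-1},{"dx":0,"dy":0,"dz":-60,"twist":0,"fingers":-1},{"dx":0,"dy":0,"dz":-90,"twist":0,"fingers":-1},{"dx":0,"dy":0,"dz":-120,"twist":0,"fingers":-1},{"dx":0,"dy":0,"dz":-120,"twist":0,"fingers":-1}]}}

```text
clock: 30.18
eef_pos: [0.551, -0.173, 0.3466]
tool_rot: [0.792, 0.61, 0.004, 0.005]
ft_force: [0.2, 0.8, 0.7]
grip_width: 0.0858
grasp_force: 0.0
```

Run:
```python
from h import *
s=snap('side','s9'); c=snap('wrist','w9')
b=cv2.resize(s['image'][:,:,::-1][110:260,270:430],(400,375),interpolation=cv2.INTER_CUBIC)
a=cv2.resize(c['image'][:,:,::-1][30:350,120:520],(400,320)); a=cv2.copyMakeBorder(a,0,55,0,0,cv2.BORDER_CONSTANT)
cv2.imwrite('pics/both9.png',np.hstack([b,a]))
```

```text
(no output)
```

View pics/both9.png

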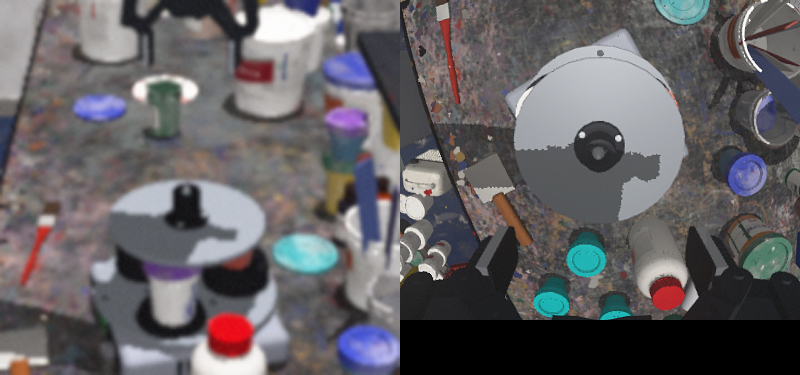

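The plate lies flat over the spindle (hub at crop (187,205)) on all three lids, the tubs are upright, and the thinner and open tub haven't moved. Handing in.

```bash
python3 -c "
from h import *
print(job_done())"
```

```text
the job is handed in; nothing more can be done
None
```

The tubs are swapped onto their matching risers, the hold-down plate lies flat on all three lids over the spindle, and the job is handed in after about 30 s of robot time; no verdict came back.

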